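Tip the blade-handled paint case out of a packed rack and stand it in the tray

TASK

In the packed rack, find the one paint case with a tall flat blade handle (the others have low round knobs), tip its top out towards the robot under the keeper rail, and pull it free over the rack's front lip. Stand it upright in the shallow tray, wholly on the tray's floor, setting it down rather than dropping it. Leave the other four cases standing in their places in the rack and everything else on the table undisturbed.

Things in the scene. Friction and masses are not known exactly. Their poses are not given: they have to be found in the camera images.
- rack: Fixed plywood rack, 142 mm deep (x), 326 wide (y). Origin: on the table under the middle of the row; x points to its back, y along the row, z up. Floor board top z = 12 mm. Case places at y = -120, -60, 0, 60, 120 mm; cases stand 2 mm apart, 2 mm behind the lip. Side cheeks y = +-151 to +-163, 100 mm high; posts behind x = 22 mm carry the shelf. Back rail x 73 to 85, z 60 to 100 mm.
- lip (a point): Middle of the rack's front lip, at its top inner edge: rack x = -47, y = 0, z = 38 mm. The lip runs along the whole row, 10 mm thick, rising 26 mm above the floor board. A case tipped forwards leans its front face on it, its foot sliding back on the floor board.
- rail (a point): Middle of the keeper rail's lower front edge: rack x = 22, y = 0, z = 184 mm. The rail runs along the whole row, 18 by 18 mm, 22 mm above the case tops: a case cannot be lifted straight over the lip; its top must first come out forwards past this edge. A lean of about 20 degrees is enough.
- shelf (a point): Middle of the lower front edge of the rack's upper shelf: rack x = 8, y = 0, z = 310 mm. The shelf overhangs the row from here back to x = 85 mm, goods on it to z = 400 mm, so a gripper on the handle must lean back towards the robot by 15 to 20 degrees.
- case: The case to take, in one of the three middle places. Closed white box 90 mm deep (x), 58 mm wide (y), 150 mm high, 0.3 to 0.5 kg. Origin: centre of its underside; z up, x to its back. Handle: a rigid upright grey blade on top, 40 mm long (x from -39 to +1 mm), 12 mm thick (y from -6 to +6 mm), 56 mm tall (z from 150 to 206 mm). Pinch the blade across its thickness.
- case_b: Neighbouring case, in one of the three middle places: same box, but with a low round grey knob (24 mm across, 20 mm high, axis at x = -19 mm) on top instead of the blade. Origin: centre of its underside, axes as the rack's. Must stay.
- case_c: Neighbouring case, in one of the three middle places: same box, but with a low round grey knob (24 mm across, 20 mm high, axis at x = -19 mm) on top instead of the blade. Origin: centre of its underside, axes as the rack's. Must stay.
- case_d: Neighbouring case, at the +y end of the row: same box, but with a low round grey knob (24 mm across, 20 mm high, axis at x = -19 mm) on top instead of the blade. Origin: centre of its underside, axes as the rack's. Must stay.
- case_e: Neighbouring case, at the -y end of the row: same box, but with a low round grey knob (24 mm across, 20 mm high, axis at x = -19 mm) on top instead of the blade. Origin: centre of its underside, axes as the rack's. Must stay.
- tray: Shallow grey tray fixed to the table, to the robot's right: 132 mm (x) by 98 mm (y) outside, 18 mm high, walls and floor 4 mm thick, inside 124 by 90 mm. Origin: centre of its underside. The case fits in with its 90 mm depth along the tray's x.
- paint_bottle: Bystander: blue squeeze bottle, 56 mm across, 150 mm high, loose on the table. Leave alone.
- glitter_jar: Bystander: round jar, 56 mm across, 100 mm high, loose on the table. Leave alone.
- brush_cup: Bystander: clear cup, 84 mm across at the rim, 110 mm high, holding brushes that reach 195 mm high, loose on the table. Leave alone.
- nut_bowl: Bystander: white bowl, 110 mm across, 45 mm high, loose on the table. Leave alone.
- paint_plate: Bystander: white plate, 140 mm across, 15 mm high, loose on the table. Leave alone.
- brush: Bystander: paint brush lying flat, 180 mm long (its origin is within the brush), loose on the table. Leave alone.
Things that resemble listed ones, but are neither listed nor needed, are in the scene too. What is shaped like the case_e but orange or yellow is not meant.

How it is judged:
By the outcome, as a careful person would: the job done as asked, in the order asked, and still so for the second after the job is handed in, with the robot touching nothing.
It also fails if it takes over 53 s, if anything falls off the work surface, if the arm or the gripper's body presses on something with over 40 N, if the wrist force passes 120 N, or if a joint passes its speed limit or range.

ROBOT

A 6-joint arm with a two-finger parallel gripper is mounted at the origin on the work surface. World frame = base frame: x ahead of the robot, y to its left, z up, the work surface at z = 0. Lengths are in m, angles in rad, forces in N, time in s.
With the tool pointing down it reaches from about 0.35 to 0.775 m from the base axis. Payload 5.5 kg.
Tool frame: the origin (TCP) lies at the very end of the fingers, on their centre line; the grasp point (between the pads) lies 19 mm behind it; z points along the fingers, y is the line along which they close (so a half turn about z gives the same grasp; the last joint's range is limited). The gripper opens to 85 mm and grips with 20 to 120 N. Pads are 22 mm wide; open, the fingers measure 114 mm over their backs; the gripper's body (76 mm by 85 mm) begins 54 mm behind the grasp point. The pads swing forward as they close: fully open they stand 13 mm farther back than shut.
Start: joints at [1.145, 0.313, 0.046, 1.304, 0, 1.431], TCP at [0.162, 0.552, 0.231] pointing down, gripper open.
Joint ranges: [-2.76, 2.76], [-0.86, 1.69], [-1.03, 1.26], [-2.2, 2.34], [-1.47, 1.5], [-3.14, 3.14]. Speed limits (rad/s): [2.57, 2.57, 3.14, 3.14, 3.14, 3.14].

INTERFACE

Orientations are given as a rotation vector (axis times angle).
In Python, from cell import robot gives the robot as it stands.
- The arm moves only by the shell command python3 -m crank 'ROWS' [OPENING] [FORCE]. ROWS is JSON, a list of rows, each an object with "travel": the shift along the tool's x, y, z in mm, a list of three; "angular": the turn, a rotation vector about the tool's x, y, z in degrees, a list of three. In form: [{"travel": [x, y, z], "angular": [wx, wy, wz]}, ...]. A call has 1 to 12 rows; each row is the pose to reach, as a shift and turn from the pose commanded when the call began, along the tool's axes at that moment; what a row does not reach only later rows make up. A row lasts 1/12 s, in which the tool goes at most 41.7 mm and 7.16 degrees, less where a joint would pass 70% of its speed; a pose out of reach is approached as far as the arm can. A call with a gripper value outside its range is refused whole. OPENING is the finger opening in mm, from 0 to 85.4, set as the call begins (- or left out, the last holds). The fingers move at their own pace and stop on an object; FORCE is the grip in N (left out, the last holds). Time passes only in rows, so rows that repeat a pose let the fingers close. It gives the time, the measured TCP pose, the force, the opening and the grip force at its end, in the units of the state.
- robot.state(): the state, without advancing time (a new reading comes with each control period).
- robot.snapshot(name): name is "scene" or "side" or "wrist"; returns a dict with "image" (480x640x3 uint8, red, green, blue), "K" (3x3 intrinsics, pixels), "camera_from_world" (4x4, takes a point from world to camera coordinates). Camera axes: x right, y up, looking along -z (the intrinsics and any distortion apply to the point x, -y, -z); pixel columns grow to the right and rows downward; lengths in m; the calibration is good to about 2 mm. A picture is of the moment at which its call begins. There is no depth.
- robot.close_job(): hands the job in; it is judged then, once.
The state is a dict: "t": time; "qpos": joint angles; "joint_velocities": joint speeds; "joint_torque": joint torques, N m; "position": TCP position; "ee_rot": TCP orientation; "force": force on the tool from outside, world axes, zero at the start; "torque": the same for the moment, N m; "width": opening from 0.0 (shut) to 1.0 (fully open); "grasp_force": force on a finger pad.
Only numpy, scipy, OpenCV 4.12 (cv2) and the standard library are available. Lean on these libraries where they do the work, as an engineer would, in place of code of your own. Each camera call takes 0.05 s, during which the arm holds its last target. There are 200 camera calls.

## Working session

There is one attempt and no reset: what is moved stays moved. The work goes in short steps, Python scripts to look and compute and a shell command to move; the robot and the scene stay as the last step left them, time stands still between calls to the robot, and variables do not carry over. Pictures are saved under pics/ and viewed, at most 10 in all, crops included, and the job is handed in when it is done.

```bash
ls; mkdir -p pics; python3 - <<'E'
from cell import robot
import cv2, numpy as np, pickle
s={}
for n in ("scene","side"):
    d=robot.snapshot(n); s[n]=d
    cv2.imwrite(f"pics/{n}0.png",d["image"][:,:,::-1])
    print(n,d["K"].round(1).tolist(),d["camera_from_world"].round(3).tolist(), [k for k in d])
pickle.dump(s,open("s0.pkl","wb"))
st=robot.state();print(st)
E
```

```text
pics
scene [[459.2, 0.0, 317.7], [0.0, 459.2, 241.1], [0.0, 0.0, 1.0]] [[0.81, 0.587, 0.016, -0.439], [-0.32, 0.419, 0.85, 0.014], [0.492, -0.693, 0.527, -1.448], [0.0, 0.0, 0.0, 1.0]] ['image', 'K', 'camera_from_world']
side [[601.9, 0.0, 321.8], [0.0, 601.9, 239.0], [0.0, 0.0, 1.0]] [[0.815, 0.58, -0.006, -0.451], [-0.549, 0.774, 0.315, 0.262], [0.187, -0.254, 0.949, -1.746], [0.0, 0.0, 0.0, 1.0]] ['image', 'K', 'camera_from_world']
{'t': 0.1, 'qpos': array([1.14535791e+00, 3.13919301e-01, 4.50905507e-02, 1.30361511e+00,
       2.73094008e-06, 1.43119749e+00]), 'joint_velocities': array([ 1.30809381e-03,  2.98156298e-04,  1.92846261e-03,  3.74042641e-03,
       -6.59128606e-04, -5.70991451e-05]), 'joint_torque': array([ 3.09631170e-03, -4.81725383e+01,  2.99243081e+01,  1.26939584e-02,
       -4.44372790e-05,  1.50651135e-05]), 'position': array([0.1619438 , 0.55124181, 0.23050063]), 'ee_rot': array([-4.47402855e-01, -3.10910386e+00,  2.48378053e-03]), 'force': array([0.06563868, 0.40752841, 0.22193575]), 'torque': array([-0.0061977 , -0.06443171,  0.02568965]), 'grasp_force': 0.0, 'width': 1.0011815035280949}
```

View pics/scene0.png

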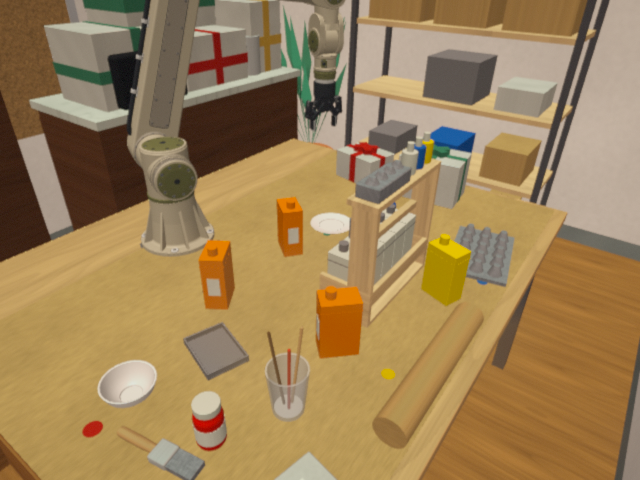

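View pics/side0.png

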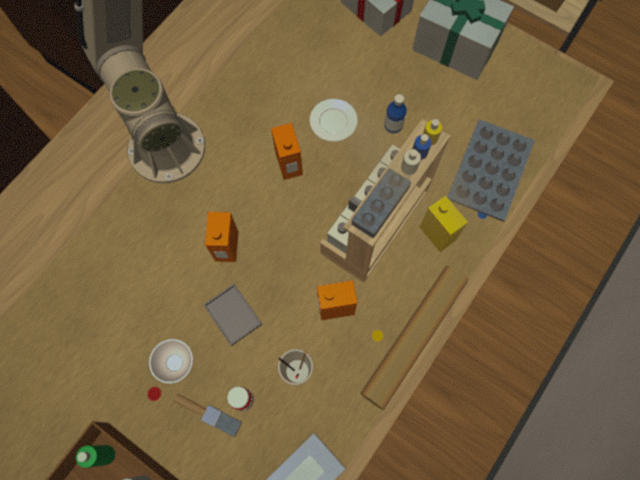

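The side view looks down on the table. The rack runs from about (340,250) to (440,140), the tray is at (233,314), and two orange cases stand in front of the rack. I'll zoom in on the rack in both views.

```bash
cat > h.py <<'E'
import cv2, numpy as np, pickle
from scipy.spatial.transform import Rotation as R
def ray(d,u,v):
    K=d["K"];T=d["camera_from_world"]
    c=np.array([(u-K[0,2])/K[0,0],-(v-K[1,2])/K[1,1],-1.])
    return -T[:3,:3].T@T[:3,3], T[:3,:3].T@c
def onz(d,u,v,z):
    o,r=ray(d,u,v); return o+r*(z-o[2])/r[2]
def proj(d,p):
    T=d["camera_from_world"];c=T[:3,:3]@np.asarray(p)+T[:3,3];K=d["K"]
    return np.array([K[0,0]*c[0]/-c[2]+K[0,2],K[1,1]*-c[1]/-c[2]+K[1,2]])
E
python3 - <<'E'
from h import *
s=pickle.load(open("s0.pkl","rb"))
a=s["side"]["image"][115:295,300:460,::-1]; b=s["scene"]["image"][140:330,310:450,::-1]
a=cv2.resize(a,(int(160*600/180),600),interpolation=cv2.INTER_CUBIC)
cv2.imwrite("pics/sidecrop.png",a)
b=cv2.resize(b,(int(140*600/190),600),interpolation=cv2.INTER_CUBIC)
cv2.imwrite("pics/scenecrop.png",b)
E
```

```text
(no output)
```

View pics/sidecrop.png

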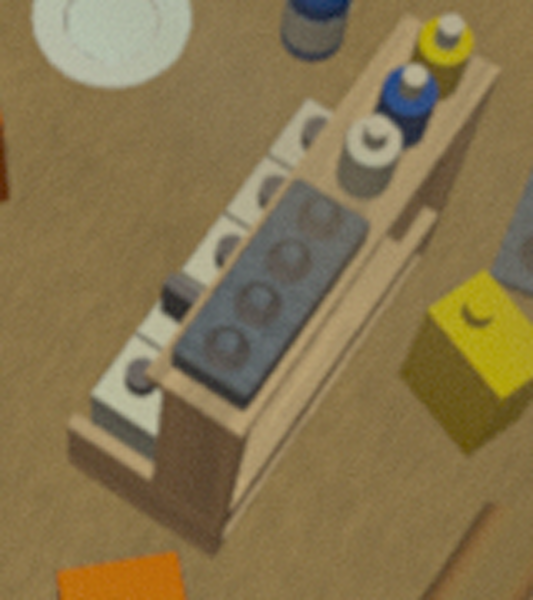

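View pics/scenecrop.png

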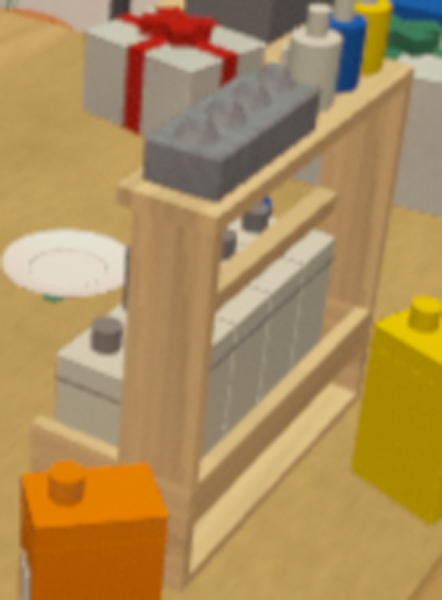

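The side crop shows the blade at crop (181,297), in the second place from the −y end (rack y = −60). Knobs at (142,375), (232,250), (273,192) and (316,130) fill the other four places. Next I'll measure the rack from the case corners, the tray and the bystanders.

```bash
python3 - <<'E'
from h import *
s=pickle.load(open("s0.pkl","rb")); d=s["side"]
f=lambda x,y:(300+x/3.333,115+y/3.333)
P={"e_front":(f(93,402),.162,(-45,-149)),"d_front":(f(312,100),.162,(-45,149)),"cheek":(f(70,422),.100,(-57,-163)),
"knob_e":(f(142,371),.182,(-19,-120)),"knob_b":(f(232,245),.182,(-19,0)),"knob_c":(f(273,187),.182,(-19,60)),"knob_d":(f(316,127),.182,(-19,120)),}
A=[];B=[]
for k,(uv,z,l) in P.items():
    w=onz(d,*uv,z);A.append(l);B.append(w[:2]*1000);print(k,(w*1000).round(0))
A=np.array(A,float);B=np.array(B)
a=A-A.mean(0);b=B-B.mean(0)
th=np.arctan2((a[:,0]*b[:,1]-a[:,1]*b[:,0]).sum(),(a*b).sum())
M=np.array([[np.cos(th),-np.sin(th)],[np.sin(th),np.cos(th)]]);o=B.mean(0)-M@A.mean(0)
print("yaw",np.degrees(th),"o",o,"res",(B-(A@M.T+o)).round(1).tolist())
# blade top centre, check pixel
bl=M@np.array([-19,-60])+o; print("blade",bl,proj(d,[*bl/1000,.218]), "crop",(proj(d,[*bl/1000,.218])-[300,115])*3.333)
# colour objects
for n in("side",):
  im=cv2.cvtColor(d["image"],cv2.COLOR_RGB2HSV)
  m=cv2.inRange(im,(5,200,120),(14,255,255)); m[:,:100]=0
  c,_=cv2.findContours(m,0,2)
  for q in c:
    if cv2.contourArea(q)>100: print("orange",cv2.boundingRect(q))
# tray by gray mask: low saturation in region
reg=cv2.cvtColor(d["image"],cv2.COLOR_RGB2HSV)[280:350,195:270]
print("tray px hsv",reg[34,38],"table",reg[5,5])
m=cv2.inRange(reg,(0,0,0),(179,80,140));c,_=cv2.findContours(m,0,2);q=max(c,key=cv2.contourArea)
r=cv2.minAreaRect(q);box=cv2.boxPoints(r)+[195,280];print(cv2.contourArea(q),box.tolist())
print([ (onz(d,*p,.018)*1000).round(0).tolist() for p in box])
for n,uv,z in [("oA top",(287,137),.15),("oB top",(219,226),.15),("oC top",(335,292),.15),("plate",(333,120),.01),("bowl",(171,361),.04),("cup",(296,366),.1)]:
  print(n,(onz(d,*uv,z)*1000).round(0))
E
```

```text
e_front [567.   8. 162.]
d_front [563. 311. 162.]
cheek [550.   2. 100.]
knob_e [586.  43. 182.]
knob_b [584. 165. 182.]
knob_c [583. 222. 182.]
knob_d [582. 283. 182.]
yaw 0.9203556068981819 o [605.17645457 163.08238583] res [[4.4, -4.9], [5.1, -0.8], [-0.8, 3.0], [-1.8, 0.6], [-2.0, 2.1], [-2.4, -0.5], [-2.4, 0.5]]
blade [587.14265847 102.78493814] [357.32057731 202.62726675] crop [191.04948419 292.06168006]
tray px hsv [ 18  37 117] table [ 19 123 133]
1831.0 [[201.83221912384033, 304.61744689941406], [233.3087272644043, 282.5838928222656], [262.10738372802734, 323.72483825683594], [230.63087844848633, 345.7583923339844]]
[[379.0, -299.0, 18.0], [410.0, -204.0, 18.0], [539.0, -248.0, 18.0], [508.0, -340.0, 18.0]]
oA top [318. 174. 150.]
oB top [ 327. -125.  150.]
oC top [662. -96. 150.]
plate [344. 351.  10.]
bowl [ 414. -458.   40.]
cup [ 684. -289.  100.]
```

```bash
cat >> h.py <<'E'
def tool(lean,yaw,sgn=1):
    """tool leaning back by lean deg, in a frame yawed by yaw deg; sgn: tool y along +-y"""
    l=np.radians(lean); z=np.array([np.sin(l),0,-np.cos(l)]); y=np.array([0,sgn,0.]); x=np.cross(y,z)
    return R.from_euler("z",yaw,degrees=True)*R.from_matrix(np.c_[x,y,z])
def delta(st,p,rot):
    r0=R.from_rotvec(st["ee_rot"]); 
    return r0.inv().apply(np.asarray(p)-st["position"])*1000, (r0.inv()*rot).as_rotvec(degrees=True)
def show(n,st,p,rot):
    a,b=delta(st,p,rot); print(n,a.round(1).tolist(),b.round(2).tolist())
E
python3 - <<'E'
from h import *
from cell import robot
st=robot.state()
print(R.from_rotvec(st["ee_rot"]).as_matrix().round(2))
for s in(1,-1): show(s,st,[.555,.103,.285],tool(18,.9,s))
s=pickle.load(open("s0.pkl","rb"));print(onz(s["side"],398,102,.14))
E
```

```text
[[-0.96  0.28 -0.  ]
 [ 0.28  0.96 -0.  ]
 [ 0.   -0.   -1.  ]]
1 [-503.5, -319.3, -54.1] [-2.8, -17.89, -17.12]
-1 [-503.5, -319.3, -54.1] [-25.52, 4.0, 160.89]
[0.4972275  0.43657461 0.14      ]
```

```bash
python3 -m crank '[{"travel":[-42,-27,-35],"angular":[0,0,-2]},{"travel":[-251,-160,-54],"angular":[-1.4,-9,-8.5]},{"travel":[-251,-160,-54],"angular":[-1.4,-9,-8.5]},{"travel":[-251,-160,-54],"angular":[-1.4,-9,-8.5]},{"travel":[-251,-160,-54],"angular":[-1.4,-9,-8.5]},{"travel":[-251,-160,-54],"angular":[-1.4,-9,-8.5]},{"travel":[-251,-160,-54],"angular":[-1.4,-9,-8.5]},{"travel":[-251,-160,-54],"angular":[-1.4,-9,-8.5]},{"travel":[-251,-160,-54],"angular":[-1.4,-9,-8.5]}]' 45
python3 - <<'E'
from h import *
from cell import robot
st=robot.state(); show("go",st,[.555,.103,.285],tool(18,.9,1)); print(st["qpos"].round(2))
E
```

```text
t: 0.85
position: [0.3599, 0.3249, 0.2857]
ee_rot: [0.212, 2.974, 0.002]
force: [0.3, -0.1, 0.2]
width: 0.53
grasp_force: 0.0
go [-221.9, -192.2, 33.9] [-1.41, -8.79, -8.93]
[ 0.63  0.03 -0.18  1.24 -0.1   0.77]
```

```bash
python3 -m crank '[{"travel":[-222,-192,34],"angular":[-1.4,-8.8,-8.9]},{"travel":[-222,-192,34],"angular":[-1.4,-8.8,-8.9]},{"travel":[-222,-192,34],"angular":[-1.4,-8.8,-8.9]},{"travel":[-222,-192,34],"angular":[-1.4,-8.8,-8.9]},{"travel":[-222,-192,34],"angular":[-1.4,-8.8,-8.9]},{"travel":[-222,-192,34],"angular":[-1.4,-8.8,-8.9]},{"travel":[-222,-192,34],"angular":[-1.4,-8.8,-8.9]},{"travel":[-222,-192,34],"angular":[-1.4,-8.8,-8.9]},{"travel":[-222,-192,34],"angular":[-1.4,-8.8,-8.9]},{"travel":[-222,-192,34],"angular":[-1.4,-8.8,-8.9]}]'
python3 - <<'E'
from h import *
from cell import robot
st=robot.state(); show("go",st,[.555,.103,.285],tool(18,.9,1)); print(st["qpos"].round(2))
d=robot.snapshot("wrist"); pickle.dump(d,open("w1.pkl","wb")); cv2.imwrite("pics/w1.png",d["image"][:,:,::-1])
T=d["camera_from_world"]; print(-T[:3,:3].T@T[:3,3])
E
```

```text
t: 1.68
position: [0.5535, 0.1073, 0.2833]
ee_rot: [-0.029, 2.831, 0.006]
force: [-0.7, 1.2, 0.2]
width: 0.525
grasp_force: 0.0
go [-1.9, -4.3, -1.2] [0.12, -0.19, 0.24]
[ 0.05  0.03 -0.23  1.01 -0.01  0.03]
[0.43644185 0.10444575 0.39551248]
```

View pics/w1.png

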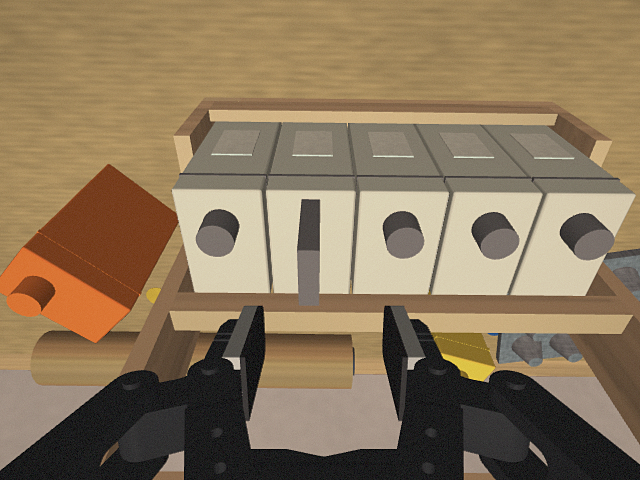

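The wrist view shows the blade's top face at about (299–319, 250–304). The white case tops sit with front edges at row ~188 and gaps near columns 268, 356, 446 and 530. I'll refine from this view.

```bash
python3 - <<'E'
from h import *
d=pickle.load(open("w1.pkl","rb")); g=cv2.cvtColor(d["image"],cv2.COLOR_RGB2GRAY).astype(int)
hsv=cv2.cvtColor(d["image"],cv2.COLOR_RGB2HSV)
# front-top edges z=.162 : per column the row where it turns bright
pts=[]
for u in list(range(185,262,6))+list(range(275,350,6))+list(range(362,440,6))+list(range(453,525,6))+list(range(550,620,6)):
    c=g[183:205,u]; v=183+np.argmax(np.diff(c)); 
    if np.diff(c).max()>12: pts.append(onz(d,u,v+.5,.162)[:2]*1000)
pts=np.array(pts); k=np.polyfit(pts[:,1],pts[:,0],1); print(len(pts),"front edge x=%.4f*y+%.1f"%tuple(k),"yaw",-np.degrees(np.arctan(k[0])),"resid",np.std(pts[:,0]-np.polyval(k,pts[:,1])), pts[[0,-1]].round(0).tolist())
# gaps at z .162: dark minima in rows
for v in (215,240,265):
    for a,b in((262,278),(346,362),(432,452),(512,545)):
        u=a+np.argmin(g[v,a:b]); p=onz(d,u,v,.162)*1000; print(v,u,g[v,u],p[:2].round(1))
# blade edges at top face
for v in (258,270,282,294):
    r=np.diff(g[v,285:335]); L=285+np.argmin(r)+1; Rr=285+np.argmax(r)+1
    a=onz(d,L,v,.218)*1000;b=onz(d,Rr,v,.218)*1000;print("blade",v,L,Rr,a[:2].round(1),b[:2].round(1))
col=g[235:312,309];print(col.tolist())
print(onz(d,309,250,.218)*1000,onz(d,309,304,.218)*1000)
E
```

```text
63 front edge x=-0.0079*y+559.5 yaw 0.45268331709132453 resid 0.24162650736834337 [[559.0, 20.0], [558.0, 294.0]]
215 264 70 [577.9  68.9]
215 356 91 [576.7 129.5]
215 445 80 [575.6 188.2]
215 536 86 [574.4 248.4]
240 266 70 [597.9  69.1]
240 353 81 [596.7 128.8]
240 440 86 [595.6 188.6]
240 527 84 [594.4 248.5]
265 269 75 [619.6  69.9]
265 351 83 [618.5 128.7]
265 435 85 [617.4 189.1]
265 518 81 [616.2 248.8]
blade 258 297 320 [570.6  93.5] [570.4 105.9]
blade 270 298 320 [578.9  94. ] [578.7 106.1]
blade 282 298 319 [587.5  93.8] [587.3 105.6]
blade 294 319 306 [596.3 105.8] [596.5  98.3]
[71, 68, 71, 72, 65, 71, 65, 66, 68, 71, 74, 68, 70, 68, 65, 99, 118, 113, 120, 116, 116, 116, 115, 115, 114, 119, 114, 118, 117, 114, 117, 115, 117, 116, 118, 118, 119, 115, 117, 115, 115, 115, 121, 115, 114, 115, 118, 118, 117, 112, 117, 117, 114, 117, 118, 116, 115, 120, 118, 114, 117, 118, 112, 113, 120, 118, 119, 113, 119, 116, 117, 115, 116, 113, 111, 105, 112]
[565.19464884  99.9978525  218.        ] [604.27320802 100.03627501 218.        ]
```

```bash
python3 - <<'E'
from h import *
from cell import robot
st=robot.state(); t=tool(18,.45,1); show("pre",st,[.559,.0998,.273],t); show("grasp",st,[.590,.0998,.178],t)
E
```

```text
pre [-2.2, -8.2, 11.8] [0.28, -0.16, 0.74]
grasp [-2.6, -9.0, 111.7] [0.28, -0.16, 0.74]
```

```bash
python3 -m crank '[{"travel":[-2.2,-8.2,12],"angular":[0.3,-0.2,0.7]},{"travel":[-2.2,-8.2,12],"angular":[0.3,-0.2,0.7]},{"travel":[-2.2,-8.2,12],"angular":[0.3,-0.2,0.7]},{"travel":[-2.2,-8.2,12],"angular":[0.3,-0.2,0.7]}]' 45
python3 - <<'E'
from h import *
from cell import robot
st=robot.state(); t=tool(18,.45,1); show("pre",st,[.559,.0998,.273],t); show("grasp",st,[.590,.0998,.178],t)
E
```

```text
t: 2.07
position: [0.5594, 0.1001, 0.2739]
ee_rot: [-0.013, 2.825, 0.001]
force: [0.9, 0.1, 1.1]
width: 0.526
grasp_force: 0.0
pre [0.7, -0.3, 0.7] [-0.01, 0.14, 0.1]
grasp [0.8, -0.5, 100.6] [-0.01, 0.14, 0.1]
```

```bash
python3 -m crank '[{"travel":[0.8,-0.5,20],"angular":[0,0.1,0.1]},{"travel":[0.8,-0.5,40],"angular":[0,0.1,0.1]},{"travel":[0.8,-0.5,60],"angular":[0,0.1,0.1]},{"travel":[0.8,-0.5,75],"angular":[0,0.1,0.1]},{"travel":[0.8,-0.5,90],"angular":[0,0.1,0.1]},{"travel":[0.8,-0.5,100],"angular":[0,0.1,0.1]},{"travel":[0.8,-0.5,100],"angular":[0,0.1,0.1]},{"travel":[0.8,-0.5,100],"angular":[0,0.1,0.1]},{"travel":[0.8,-0.5,100],"angular":[0,0.1,0.1]}]' 45
python3 - <<'E'
from h import *
from cell import robot
st=robot.state(); t=tool(18,.45,1); show("grasp",st,[.590,.0998,.178],t)
d=robot.snapshot("wrist"); pickle.dump(d,open("w2.pkl","wb")); cv2.imwrite("pics/w2.png",d["image"][:,:,::-1])
E
```

```text
t: 2.82
position: [0.591, 0.0986, 0.1794]
ee_rot: [-0.009, 2.825, 0.001]
force: [0.7, -0.2, 0.0]
width: 0.526
grasp_force: 0.0
grasp [1.4, 1.2, 1.1] [-0.05, 0.13, -0.09]
```

View pics/w2.png

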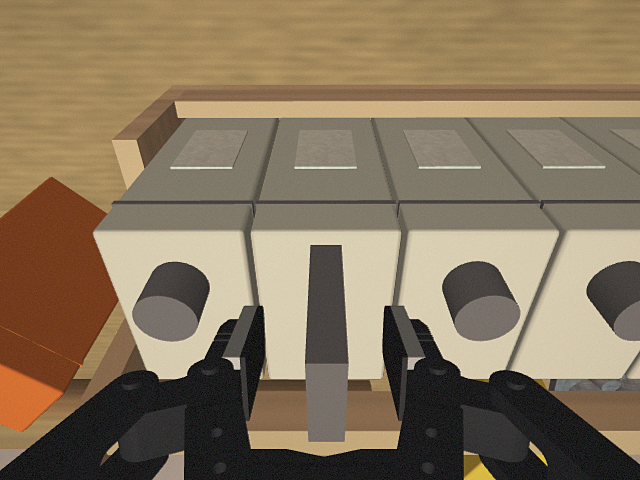

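The blade (columns 305–347) sits midway between the pads (262 and 386), clear of both knobs. I'll close the gripper.

```bash
python3 -m crank '[{"travel":[1,0.8,1],"angular":[0,0.1,0]},{"travel":[1,0.8,1],"angular":[0,0.1,0]},{"travel":[1,0.8,1],"angular":[0,0.1,0]},{"travel":[1,0.8,1],"angular":[0,0.1,0]},{"travel":[1,0.8,1],"angular":[0,0.1,0]},{"travel":[1,0.8,1],"angular":[0,0.1,0]},{"travel":[1,0.8,1],"angular":[0,0.1,0]},{"travel":[1,0.8,1],"angular":[0,0.1,0]},{"travel":[1,0.8,1],"angular":[0,0.1,0]},{"travel":[1,0.8,1],"angular":[0,0.1,0]}]' 4 70
cat >> h.py <<'E'
yaw=.45; O=np.array([604.3,99.8,0.])   # case place (rack frame axes), mm
def casepose(th,dx,dz):
    """case tipped forward th deg leaning on lip, extra dx,dz mm -> (rotation, underside centre) world"""
    t=np.radians(th); F=np.array([-47+26*np.tan(t)+2*(1-min(th/5,1)),12.])
    C=F+45*np.array([np.cos(t),np.sin(t)])+[dx,dz]
    Y=R.from_euler("z",yaw,degrees=True)
    return Y*R.from_euler("y",-th,degrees=True), O+Y.apply([C[0],0,C[1]])
def tcp_for(g,rc,C):
    """g: (rot,pos mm) of the tool in the case"""
    return (C+rc.apply(g[1]))/1000, rc*g[0]
E
python3 - <<'E'
from h import *
from cell import robot
st=robot.state(); r=R.from_rotvec(st["ee_rot"])
rc,C=casepose(0,0,0); g=(rc.inv()*r, rc.inv().apply(st["position"]*1000-C)); pickle.dump(g,open("g.pkl","wb")); print(C,g[1])
for th,dx,dz in [(0,1,3),(3,2,4),(6,3,4),(9,4,4),(12,4,4),(15,4,4),(18,4,4),(21,4,4),(24,4,4)]:
    show(th,st,*tcp_for(g,*casepose(th,dx,dz)))
rc,C=casepose(24,4,4); ax=rc.apply([0,0,1])
for k in (15,30,45,60): show(("up",k),st,*tcp_for(g,rc,C+ax*k))
E
```

```text
t: 3.7
position: [0.5903, 0.0993, 0.1778]
ee_rot: [-0.008, 2.827, 0.001]
force: [-3.0, 1.5, 6.5]
width: 0.133
grasp_force: 69.3
[604.3  99.8  12. ] [-14.01303578  -0.41474417 165.7626154 ]
0 [-1.9, 0.0, -2.5] [0.0, -0.0, 0.0]
3 [4.6, -0.0, -7.2] [-0.01, -3.0, 0.0]
6 [11.1, -0.0, -10.3] [-0.01, -6.0, 0.0]
9 [17.1, -0.0, -12.7] [-0.02, -9.0, 0.01]
12 [24.2, -0.1, -15.0] [-0.02, -12.0, 0.01]
15 [31.3, -0.1, -16.9] [-0.03, -15.0, 0.01]
18 [38.5, -0.1, -18.3] [-0.03, -18.0, 0.01]
21 [45.8, -0.1, -19.2] [-0.04, -21.0, 0.02]
24 [53.1, -0.1, -19.6] [-0.05, -24.0, 0.02]
('up', 15) [54.6, -0.1, -34.6] [-0.05, -24.0, 0.02]
('up', 30) [56.2, -0.1, -49.5] [-0.05, -24.0, 0.02]
('up', 45) [57.7, -0.2, -64.4] [-0.05, -24.0, 0.02]
('up', 60) [59.3, -0.2, -79.3] [-0.05, -24.0, 0.02]
```

```bash
python3 -m crank '[{"travel":[-1.9,0,-2.5],"angular":[0,0,0]},{"travel":[-1.9,0,-2.5],"angular":[0,0,0]},{"travel":[1.4,0,-5],"angular":[0,-1.5,0]},{"travel":[4.6,0,-7.2],"angular":[0,-3,0]},{"travel":[7.9,0,-8.8],"angular":[0,-4.5,0]},{"travel":[11.1,0,-10.3],"angular":[0,-6,0]},{"travel":[14.1,0,-11.5],"angular":[0,-7.5,0]},{"travel":[17.1,0,-12.7],"angular":[0,-9,0]},{"travel":[20.6,-0.1,-13.9],"angular":[0,-10.5,0]},{"travel":[24.2,-0.1,-15],"angular":[0,-12,0]},{"travel":[24.2,-0.1,-15],"angular":[0,-12,0]}]' 4 90
python3 - <<'E'
from h import *
from cell import robot
st=robot.state(); g=pickle.load(open("g.pkl","rb")); print(st["force"],st["torque"],st["width"])
for th in (12,15,18,21,24): show(th,st,*tcp_for(g,*casepose(th,4,4)))
rc,C=casepose(24,4,4); ax=rc.apply([0,0,1])
for k in (15,30,45,60): show(("up",k),st,*tcp_for(g,rc,C+ax*k))
d=robot.snapshot("wrist"); cv2.imwrite("pics/w3.png",d["image"][:,:,::-1])
E
```

```text
t: 4.62
position: [0.5592, 0.0987, 0.181]
ee_rot: [-0.008, 2.623, 0.001]
force: [0.2, -0.2, -5.7]
width: 0.131
grasp_force: 87.8
[ 0.20585629 -0.21623709 -5.70631131] [0.01613527 0.8438672  0.04327959] 0.13088280504462646
12 [-4.8, 0.4, -1.4] [-0.07, -0.32, 0.02]
15 [1.9, 0.4, -4.6] [-0.07, -3.32, 0.02]
18 [8.6, 0.4, -7.5] [-0.08, -6.32, 0.03]
21 [15.6, 0.3, -9.8] [-0.08, -9.32, 0.03]
24 [22.6, 0.3, -11.7] [-0.09, -12.32, 0.04]
('up', 15) [21.1, 0.3, -26.7] [-0.09, -12.32, 0.04]
('up', 30) [19.6, 0.3, -41.6] [-0.09, -12.32, 0.04]
('up', 45) [18.1, 0.2, -56.5] [-0.09, -12.32, 0.04]
('up', 60) [16.6, 0.2, -71.4] [-0.09, -12.32, 0.04]
```

View pics/w3.png

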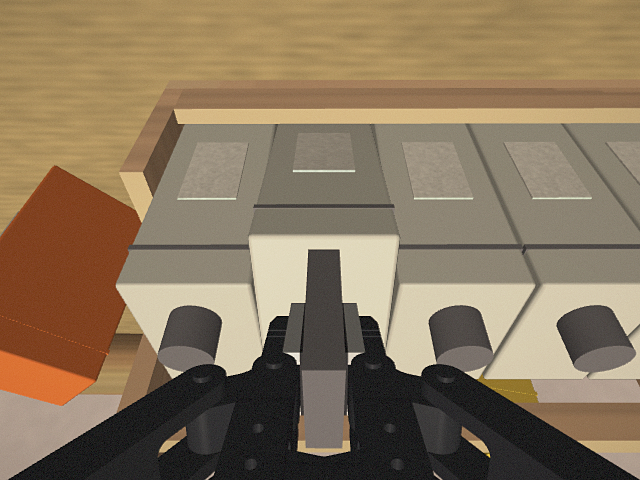

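The case is tipped about 12°, hanging freely and clear of its neighbours, which are unmoved. I'll continue to 24° and then up along its own axis.

```bash
python3 -m crank '[{"travel":[-4,0.3,-3],"angular":[0,-1,0]},{"travel":[-1.5,0.3,-3.5],"angular":[0,-2,0]},{"travel":[2,0.3,-4.6],"angular":[0,-3.3,0]},{"travel":[5.2,0.3,-6],"angular":[0,-4.8,0]},{"travel":[8.6,0.3,-7.5],"angular":[0,-6.3,0]},{"travel":[12.1,0.3,-8.7],"angular":[0,-7.8,0]},{"travel":[15.6,0.3,-9.8],"angular":[0,-9.3,0]},{"travel":[19,0.3,-10.8],"angular":[0,-10.8,0]},{"travel":[22.6,0.3,-11.7],"angular":[0,-12.3,0]},{"travel":[22.6,0.3,-11.7],"angular":[0,-12.3,0]}]' 4 90
python3 - <<'E'
from h import *
from cell import robot
st=robot.state(); g=pickle.load(open("g.pkl","rb")); print(st["force"],st["torque"],st["width"])
rc,C=casepose(24,4,4); ax=rc.apply([0,0,1])
for k in (0,15,30,45,60): show(("up",k),st,*tcp_for(g,rc,C+ax*k))
Y=R.from_euler("z",yaw,degrees=True)
show("out",st,*tcp_for(g,rc,C+ax*60+Y.apply([-110,0,20])))
E
```

```text
t: 5.5
position: [0.5348, 0.0989, 0.1805]
ee_rot: [-0.007, 2.408, 0.002]
force: [-1.1, 0.3, -6.3]
width: 0.127
grasp_force: 87.9
[-1.12844258  0.31003887 -6.25222167] [-0.03042585  1.63683449 -0.0111565 ] 0.12694150898891196
('up', 0) [1.1, -0.1, -0.4] [-0.07, 0.04, 0.04]
('up', 15) [-3.5, -0.1, -14.6] [-0.07, 0.04, 0.04]
('up', 30) [-8.2, -0.1, -28.9] [-0.07, 0.04, 0.04]
('up', 45) [-12.8, -0.2, -43.1] [-0.07, 0.04, 0.04]
('up', 60) [-17.5, -0.2, -57.4] [-0.07, 0.04, 0.04]
out [50.8, -0.4, -145.9] [-0.07, 0.04, 0.04]
```

```bash
python3 -m crank '[{"travel":[-1.8,-0.1,-9.5],"angular":[0,0,0]},{"travel":[-5,-0.1,-19],"angular":[0,0,0]},{"travel":[-8.2,-0.1,-29],"angular":[0,0,0]},{"travel":[-11.2,-0.1,-38],"angular":[0,0,0]},{"travel":[-14.3,-0.1,-48],"angular":[0,0,0]},{"travel":[-17.5,-0.2,-57.4],"angular":[0,0,0]},{"travel":[-17.5,-0.2,-57.4],"angular":[0,0,0]},{"travel":[0,-0.2,-80],"angular":[0,0,0]},{"travel":[17,-0.3,-102],"angular":[0,0,0]},{"travel":[34,-0.3,-124],"angular":[0,0,0]},{"travel":[51,-0.4,-146],"angular":[0,0,0]},{"travel":[51,-0.4,-146],"angular":[0,0,0]}]' 4 90
python3 - <<'E'
from h import *
from cell import robot
st=robot.state(); g=pickle.load(open("g.pkl","rb")); print(st["force"],st["torque"],st["width"],st["qpos"].round(2))
# estimated case pose now from rigid grip
r=R.from_rotvec(st["ee_rot"]); rc=r*g[0].inv(); C=st["position"]*1000-rc.apply(g[1]); print("case",C.round(0),rc.as_euler("zyx",degrees=True).round(1))
s={}
for n in ("side","scene"):
    s[n]=robot.snapshot(n)
pickle.dump(s,open("s1.pkl","wb"))
cv2.imwrite("pics/m4.png",np.vstack([s["side"]["image"][100:350,150:470],s["scene"]["image"][130:380,150:470]])[:,:,::-1])
E
```

```text
t: 6.5
position: [0.3974, 0.098, 0.2556]
ee_rot: [-0.008, 2.407, 0.002]
force: [0.5, 0.5, -5.9]
width: 0.126
grasp_force: 89.1
[ 0.45526059  0.54351021 -5.88917325] [0.0743402  1.64523771 0.01889998] 0.1262046584725619 [ 0.08 -0.61 -0.93  0.52 -0.05  0.06]
case [478.  99. 110.] [  0.5 -24.1   0.1]
```

View pics/m4.png

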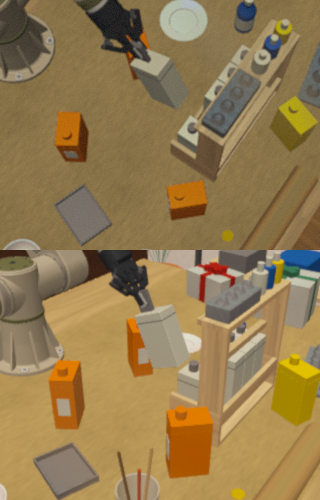

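The case is out and hanging freely at about (478, 99, 110), and the tray is clear. Next I'll bring it upright and carry it over.

```bash
cat >> h.py <<'E'
def upright(st,n,C,yw,tilt=0):
    g=pickle.load(open("g.pkl","rb")); rc=R.from_euler("zy",[yw,-tilt],degrees=True)
    show(n,st,*tcp_for(g,rc,np.array(C,float)))
E
python3 - <<'E'
from h import *
from cell import robot
st=robot.state()
for k in (.25,.5,.75,1): upright(st,k,[476-11*k,99-99*k,105],.45-8.5*k,24*(1-k))
E
```

```text
0.25 [-6.3, -23.8, 4.3] [0.85, 6.34, 1.94]
0.5 [-20.2, -48.1, 9.1] [1.8, 12.33, 3.86]
0.75 [-33.4, -72.4, 15.5] [2.95, 18.32, 5.69]
1 [-45.6, -96.7, 23.4] [4.3, 24.3, 7.41]
```

```bash
python3 -m crank '[{"travel":[-3,-12,2],"angular":[0.4,3.2,1]},{"travel":[-6.3,-23.8,4.3],"angular":[0.9,6.3,1.9]},{"travel":[-13,-36,6.7],"angular":[1.3,9.3,2.9]},{"travel":[-20.2,-48.1,9.1],"angular":[1.8,12.3,3.9]},{"travel":[-27,-60,12],"angular":[2.4,15.3,4.8]},{"travel":[-33.4,-72.4,15.5],"angular":[3,18.3,5.7]},{"travel":[-39.5,-84.5,19.4],"angular":[3.6,21.3,6.6]},{"travel":[-45.6,-96.7,23.4],"angular":[4.3,24.3,7.4]},{"travel":[-45.6,-96.7,23.4],"angular":[4.3,24.3,7.4]}]' 4 90
python3 - <<'E'
from h import *
from cell import robot
st=robot.state()
for k in (.5,1): upright(st,k,[465-6*k,-273*k,100],-8-9.6*k)
E
```

```text
t: 7.35
position: [0.4564, -0.0015, 0.2704]
ee_rot: [0.206, 2.822, -0.036]
force: [0.9, 0.5, -3.3]
width: 0.128
grasp_force: 89.1
0.5 [-9.1, -132.1, 8.1] [1.29, -0.07, 4.35]
1 [-25.2, -266.4, 13.7] [2.77, -0.06, 8.92]
```

```bash
python3 -m crank '[{"travel":[-1,-12,1],"angular":[0.1,0,0.4]},{"travel":[-3,-40,2.5],"angular":[0.4,0,1.4]},{"travel":[-5,-70,4.5],"angular":[0.7,0,2.4]},{"travel":[-7,-100,6],"angular":[1,0,3.4]},{"travel":[-9,-132,8],"angular":[1.3,0,4.4]},{"travel":[-12.5,-162,9.5],"angular":[1.6,0,5.4]},{"travel":[-16,-192,11],"angular":[2,0,6.4]},{"travel":[-19.5,-220,12],"angular":[2.3,0,7.4]},{"travel":[-23,-246,13],"angular":[2.6,0,8.3]},{"travel":[-25,-260,13.5],"angular":[2.8,0,8.8]},{"travel":[-25,-266,13.7],"angular":[2.8,0,8.9]},{"travel":[-25,-266,13.7],"angular":[2.8,0,8.9]}]' 4 90
python3 - <<'E'
from h import *
from cell import robot
st=robot.state(); print(st["force"])
for z in (100,50,30,12,4): upright(st,z,[459,-273,z],-17.6)
d=robot.snapshot("wrist"); s=robot.snapshot("scene"); s2=robot.snapshot("side")
pickle.dump((d,s,s2),open("s2.pkl","wb"))
o=np.hstack([cv2.resize(d["image"],(400,300)),s["image"][150:450,100:400]])
o=np.vstack([o[:, :700],np.hstack([cv2.resize(s2["image"][230:380,150:300],(300,300)),np.zeros((300,400,3),np.uint8)])])
cv2.imwrite("pics/m5.png",o[:,:,::-1])
E
```

```text
t: 8.35
position: [0.4412, -0.2671, 0.264]
ee_rot: [0.433, 2.799, -0.067]
force: [-1.4, 0.3, -4.5]
width: 0.131
grasp_force: 89.3
[-1.37807599  0.28836699 -4.53760645]
100 [-5.0, -0.6, -0.2] [0.09, -0.13, 0.11]
50 [10.3, -0.6, 47.4] [0.09, -0.13, 0.11]
30 [16.4, -0.7, 66.4] [0.09, -0.13, 0.11]
12 [22.0, -0.7, 83.5] [0.09, -0.13, 0.11]
4 [24.4, -0.7, 91.2] [0.09, -0.13, 0.11]
```

View pics/m5.png

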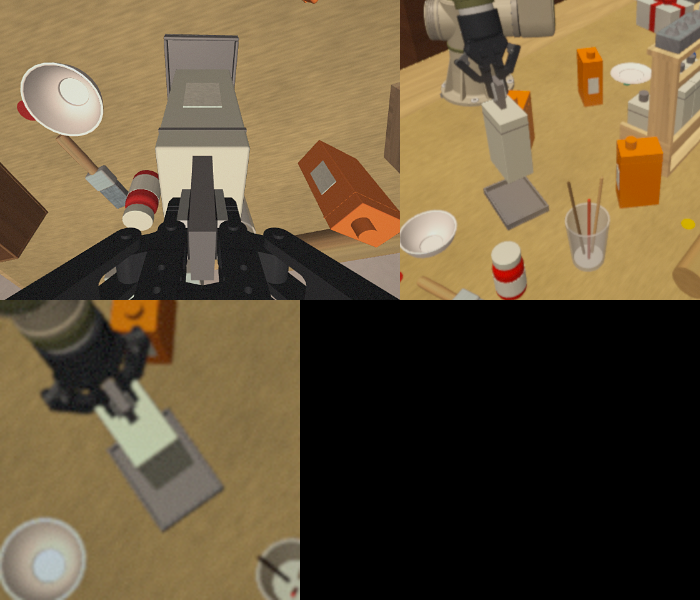

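The case hangs over the tray with its edges parallel to it (wrist view: tray front rim at about (165–238, 36) in the half-size picture). I'll check the tray and the case's lower edge numerically before lowering.

```bash
python3 - <<'E'
from h import *
from cell import robot
d,_,s2=pickle.load(open("s2.pkl","rb"))
a=onz(d,264,58,.018)*1000;b=onz(d,381,58,.018)*1000
v=b-a; print("rim",a.round(0),b.round(0),"len",np.linalg.norm(v),"yaw",np.degrees(np.arctan2(v[1],v[0]))-90)
n=np.array([v[1],-v[0]])/np.linalg.norm(v[:2]); n*=np.sign(n[0]); print("tray centre",(a+b)[:2]/2+66*n)
st=robot.state();g=pickle.load(open("g.pkl","rb"));r=R.from_rotvec(st["ee_rot"]);rc=r*g[0].inv();C=st["position"]*1000-rc.apply(g[1])
print("case",C.round(0),rc.as_euler("zyx",degrees=True).round(1))
for p in [(-45,-29,0),(-45,29,0),(-45,-29,150),(-45,29,150)]: print(p,(proj(d,(C+rc.apply(p))/1000)/1.6).round(0))
gr=cv2.cvtColor(d["image"],cv2.COLOR_RGB2GRAY)
print((gr[95:130,320]).tolist()); print(gr[220:245,280].tolist())
E
```

```text
rim [ 381. -298.   18.] [ 409. -208.   18.] len 94.14438318084018 yaw -17.571779818277378
tray centre [ 458.15957531 -272.78973885]
case [ 454. -268.   98.] [-17.3   0.1   0.1]
(-45, -29, 0) [177.  68.]
(-45, 29, 0) [232.  68.]
(-45, -29, 150) [158. 146.]
(-45, 29, 150) [256. 146.]
[129, 124, 123, 128, 125, 125, 126, 127, 126, 124, 126, 123, 127, 125, 123, 126, 117, 116, 119, 117, 119, 119, 113, 119, 119, 119, 117, 119, 117, 115, 117, 117, 120, 117, 121]
[116, 120, 115, 117, 119, 118, 120, 119, 120, 118, 120, 121, 115, 116, 145, 169, 200, 201, 206, 209, 208, 210, 208, 205, 211]
```

```bash
python3 -m crank '[{"travel":[-2,-0.5,10],"angular":[0,0,0]},{"travel":[4,-0.5,28],"angular":[0,0,0]},{"travel":[10,-0.5,47],"angular":[0,0,0]},{"travel":[15,-0.5,62],"angular":[0,0,0]},{"travel":[18.5,-0.5,73],"angular":[0,0,0]},{"travel":[20.5,-0.5,79],"angular":[0,0,0]},{"travel":[22,-0.5,83.5],"angular":[0,0,0]},{"travel":[22,-0.5,83.5],"angular":[0,0,0]},{"travel":[22,-0.5,83.5],"angular":[0,0,0]}]' 4 90
python3 - <<'E'
from h import *
from cell import robot
st=robot.state(); print(st["force"])
for z in (12,8,5,3,1): upright(st,z,[458.5,-273,z],-17.6)
E
```

```text
t: 9.25
position: [0.4457, -0.2676, 0.1789]
ee_rot: [0.43, 2.798, -0.067]
force: [0.2, -0.1, -4.4]
width: 0.125
grasp_force: 89.3
[ 0.22519346 -0.10471823 -4.37488143]
12 [0.6, -1.7, 1.0] [0.1, -0.06, 0.23]
8 [1.8, -1.7, 4.8] [0.1, -0.06, 0.23]
5 [2.7, -1.7, 7.7] [0.1, -0.06, 0.23]
3 [3.3, -1.7, 9.6] [0.1, -0.06, 0.23]
1 [4.0, -1.7, 11.5] [0.1, -0.06, 0.23]
```

```bash
python3 -m crank '[{"travel":[0.9,-0.5,2],"angular":[0,0,0.1]},{"travel":[1.5,-0.5,4],"angular":[0,0,0.1]},{"travel":[2.1,-0.5,6],"angular":[0,0,0.1]},{"travel":[2.6,-0.5,7.5],"angular":[0,0,0.1]},{"travel":[2.8,-0.5,8.2],"angular":[0,0,0.1]},{"travel":[2.8,-0.5,8.2],"angular":[0,0,0.1]}]' 4 90
python3 -m crank '[{"travel":[0.2,0,0.5],"angular":[0,0,0]},{"travel":[0.3,0,1],"angular":[0,0,0]},{"travel":[0.3,0,1],"angular":[0,0,0]}]' 4 90
```

```text
t: 9.75
position: [0.4451, -0.2682, 0.17]
ee_rot: [0.434, 2.798, -0.067]
force: [-0.6, -0.7, -5.0]
width: 0.131
grasp_force: 89.5
t: 10.0
position: [0.4454, -0.2684, 0.17]
ee_rot: [0.433, 2.797, -0.068]
force: [-2.8, 3.4, 5.7]
width: 0.126
grasp_force: 91.0
```

Contact: the vertical force went from −5 to +5.7 N. I'll ease the grip and then open.

```bash
python3 -m crank '[{"travel":[0,0,0],"angular":[0,0,0]},{"travel":[0,0,0],"angular":[0,0,0]},{"travel":[0,0,0],"angular":[0,0,0]}]' 4 20
python3 -m crank '[{"travel":[0,0,0],"angular":[0,0,0]},{"travel":[0,0,0],"angular":[0,0,0]},{"travel":[0,0,0],"angular":[0,0,0]},{"travel":[0,0,0],"angular":[0,0,0]},{"travel":[0,0,0],"angular":[0,0,0]},{"travel":[0,0,0],"angular":[0,0,0]}]' 45
python3 -m crank '[{"travel":[0,0,-5],"angular":[0,0,0]},{"travel":[0,0,-15],"angular":[0,0,0]},{"travel":[0,0,-30],"angular":[0,0,0]},{"travel":[0,0,-60],"angular":[0,0,0]},{"travel":[0,0,-90],"angular":[0,0,0]},{"travel":[0,0,-120],"angular":[0,0,0]},{"travel":[0,0,-140],"angular":[0,0,0]},{"travel":[0,0,-140],"angular":[0,0,0]},{"travel":[0,0,-140],"angular":[0,0,0]}]'
python3 - <<'E'
from h import *
from cell import robot
d=robot.snapshot("wrist"); s=robot.snapshot("scene"); s2=robot.snapshot("side")
pickle.dump((d,s,s2),open("s3.pkl","wb"))
o=np.hstack([cv2.resize(d["image"],(400,300)),s["image"][150:450,30:430]])
o=np.vstack([o,np.hstack([cv2.resize(s2["image"][230:380,150:300],(300,300)),cv2.resize(s2["image"][90:300,250:460],(300,300)),np.zeros((300,200,3),np.uint8)])])
cv2.imwrite("pics/m6.png",o[:,:,::-1])
E
```

```text
t: 10.25
position: [0.4454, -0.2684, 0.17]
ee_rot: [0.433, 2.797, -0.068]
force: [-4.3, 2.8, 5.2]
width: 0.128
grasp_force: 91.0
t: 10.75
position: [0.4452, -0.2682, 0.1688]
ee_rot: [0.433, 2.798, -0.067]
force: [1.1, -0.5, -0.1]
width: 0.526
grasp_force: 0.0
t: 11.5
position: [0.4043, -0.2559, 0.3036]
ee_rot: [0.433, 2.796, -0.07]
force: [0.4, 0.0, 0.2]
width: 0.525
grasp_force: 0.0
```

View pics/m6.png

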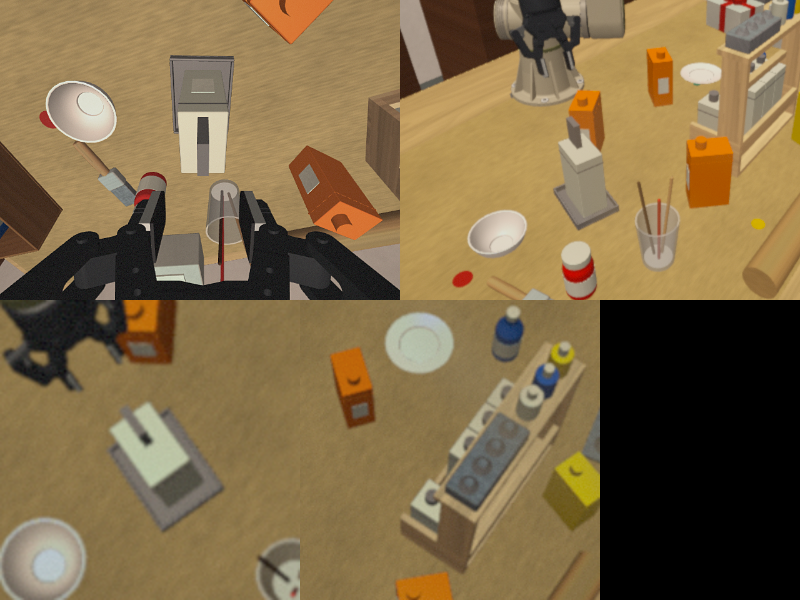

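The case stands upright on the tray floor, and the four knobbed cases are still in the rack. The bystanders look undisturbed and the gripper is clear.

```bash
python3 -c "
from cell import robot
print(robot.close_job())"
```

```text
the job is handed in; nothing more can be done
None
```

The blade-handled case stands upright in the tray, the other four cases are still in their places in the rack, and I handed the job in at about 12 s; the verdict was not reported back.

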